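# Load the spray jig and hold the stencil over the caps

## Task

Carry the two blue caps from the mat clear of the splash guard and seat one flat in the jig nest with one dot, then the other in the nest with two dots. Then take the stencil by its orange rib and hold it level about 10 mm above the two caps, one window centred over each, never touching them, and finish while holding it still there, not put down or let go. Do not touch the guard, and leave the jars, tape, white cap, squeegee and ink knife where they are.

Things in the scene. Friction and masses are not known exactly. Their poses are not given: they have to be found in the camera images.
- cap_a: blue plastic hub cap, a solid disc 44 mm in diameter and 24 mm tall, about 30 g, lying flat on the black rubber mat (mat top 3 mm above the table). Origin: centre of its underside; z up. The two blue caps are alike and interchangeable
- cap_b: the other blue cap, same as cap_a, 80 to 105 mm from it on the same mat
- nest_1: white nest block, 84 x 94 mm, 16 mm tall, marked with ONE black dot on either side of its pocket. It stands fixed on the dark steel jig plate (220 x 110 mm, 10 mm thick), so its top face is 26 mm above the table. Origin: centre of its underside, 10 mm above the table. Either end of the jig may carry nest 1
- nest_2: the other white nest block, same size, marked with TWO black dots on either side of its pocket; its centre is 100 mm from that of nest 1 along the jig's length
- pocket_1 (a point): centre of the floor of nest 1's round pocket (48 mm diameter, 8 mm deep, chamfered mouth), 18 mm above the table and 8 mm below the nest's top face. Its x axis runs along the jig's length. A seated cap stands 16 mm proud, its top 42 mm above the table
- pocket_2 (a point): the same for nest 2
- stencil: steel spray stencil, a flat plate 170 mm (its x) by 80 mm (its y), 4 mm thick, about 220 g, lying flat on the table, with two round windows of 30 mm diameter, 50 mm either side of the middle along x. An orange upright grip rib stands on its middle: 14 mm thick along x, 56 mm long along y, its top 50 mm above the plate's underside. Origin: centre of the plate's underside; z up. Symmetric: a half turn makes no difference
- window_a (a point): centre of the stencil's window at its -x end, in the plane of its underside
- window_b (a point): centre of the stencil's window at its +x end, in the plane of its underside
- guard: fixed grey splash guard with a yellow top edge, an upright wall 360 mm long along its x, 12 mm thick, 75 mm tall, between the supplies (right) and the jig (left), with feet 50 mm wide. Origin: centre of its foot on the table
- jar_red: small white ink jar with a red lid, 45 mm across, 56 mm tall, stands near the guard. Leave alone
- jar_green: small white ink jar with a green lid, 45 mm across, 56 mm tall. Leave alone
- jar_yellow: small white ink jar with a yellow lid, 45 mm across, 56 mm tall. Leave alone
- tape: roll of tan tape lying flat, 90 mm across, 24 mm tall. Leave alone
- white_cap: a finished white cap, 44 mm across, 24 mm tall, not part of the job. Leave alone
- squeegee: wooden squeegee with a rubber blade, standing on its blade, 160 mm long along its y, 24 mm wide, 45 mm tall. Leave alone
- ink_knife: ink spatula lying flat, 200 mm long. Leave alone
Things that resemble listed ones, but are neither listed nor needed, are in the scene too. There is more than one size of the stencil; the one meant has the size given above. Leave any pink or yellow look-alike of the cap_b alone.

How it is judged:
By the outcome, as a careful person would: the job done as asked, in the order asked, and still so for the second after the job is handed in, while the arm keeps its last pose, push and grip.
It also fails if it takes over 72 s, if anything falls off the work surface, if the arm or the gripper's body presses on something with over 40 N, if the wrist force passes 120 N, or if a joint passes its speed limit or range.

## Robot

A 6-joint arm with a two-finger parallel gripper is mounted at the origin on the work surface. World frame = base frame: x ahead of the robot, y to its left, z up, the work surface at z = 0. Lengths are in mm, angles in rad, forces in N, time in s.
With the tool pointing down it reaches from about 250 to 850 mm from the base axis. Payload 12.5 kg.
Tool frame: the origin (TCP) lies at the centre of the arm's flange, where the gripper is bolted on; the fingertips stand 186 mm ahead of it and the grasp point (between the pads) lies robot.grip_depth ahead of it (robot.grip_depth is the distance from the TCP to the grasp point, in mm); y points along the fingers, z is the direction in which the jaws open and shut, and the axes are right-handed (so a half turn about y gives the same grasp; the last joint's range is limited). The gripper opens to 93 mm and grips with 3 to 60 N. Pads are 15 mm wide; open, the fingers measure 128 mm over their backs; the gripper's body (75 mm by 188 mm) begins 65 mm behind the grasp point.
Start: joints at [-1.384, 0.351, 1.652, -0, 1.139, -0.085], TCP at [147.676, -529.79, 404.733] pointing down, gripper open.
Joint ranges: [-2.75, 2.75], [-0.79, 2.1], [0.01, 2.65], [-1.57, 4.71], [0.07, 3.14], [-2.87, 2.87]. Speed limits (rad/s): [2.22, 2.22, 2.79, 3.14, 3.14, 3.14].

## Interface

Orientations are given as a unit quaternion [x, y, z, w].
In Python, from workcell import robot, imaging, hand_in gives the robot as it stands.
- The arm moves only by the tool move_arm, never from a script. Its argument "commands" is one flat list of numbers, 7 for each row, row after row: the opening, from 0 (shut) to 1 (fully open), then the shift along the tool's x, y, z in mm, then the turn, a rotation vector about the tool's x, y, z in degrees. In form: [hand, dx, dy, dz, wx, wy, wz, hand, dx, dy, dz, wx, wy, wz, ...]. A call has 1 to 10 rows; each row is the pose to reach, as a shift and turn from the pose commanded when the call began, along the tool's axes at that moment; what a row does not reach only later rows make up. A row lasts 1/8 s, in which the tool goes at most 62.5 mm and 10.7 degrees, less where a joint would pass 70% of its speed; a pose out of reach is approached as far as the arm can. A call with a gripper value outside its range is refused whole. The fingers move at their own pace and stop on an object; "newtons" is the grip in N (left out, the last holds). Time passes only in rows, so rows that repeat a pose let the fingers close. It gives the time, the measured TCP pose, the force and the opening at its end, in the units of the state.
- robot.get_state(): the state, without advancing time (a new reading comes with each control period).
- imaging.get_image(name): name is "scene" or "side" or "wrist"; returns a dict with "img" (384x512x3 uint8, red, green, blue), "vfov" (degrees; the focal length in pixels is half the picture's height over the tangent of half this angle, whatever the lens; pixels are square), "cx", "cy" (the principal point, pixels), "world_from_camera" (4x4, takes a point from camera to world coordinates). Camera axes: x right, y down, z forward; pixel columns grow to the right and rows downward; lengths in mm; the calibration is good to about 2 mm. The wrist camera is an equidistant fisheye: a pixel r from the principal point sees the ray r / f radians off the axis. A picture is of the moment at which its call begins. There is no depth.
- hand_in(): hands the job in, once; it reports no verdict.
The state is a dict: "time_s": time; "joints": joint angles; "qvel": joint speeds; "effort": joint torques, N m; "eef_pos": TCP position; "ee_rot": TCP orientation; "ft_force": force on the tool from outside, world axes, zero at the start; "torque": the same for the moment, N m; "opening": finger opening in mm.
Only numpy, scipy, OpenCV 4.12 (cv2) and the standard library are available. Lean on these libraries where they do the work, as an engineer would, in place of code of your own. Each camera call takes 0.05 s, during which the arm holds its last target. There are 200 camera calls.

## Working session

There is one attempt and no reset: what is moved stays moved. The work goes in short steps, Python scripts to look and compute and a tool call to move; the robot and the scene stay as the last step left them, time stands still between calls to the robot, and variables do not carry over. Pictures are saved under pics/ and viewed, about 8 in all and at most 12, crops included, and the job is handed in when it is done.

Besides the shell and the picture viewer there is one more tool, called after "Call:" as name(argument=value, ...) on one line, values as JSON. move_arm: Moves the arm, as the interface text tells. Its arguments: {"type":"object","properties":{"commands":{"type":"array"},"newtons":{"type":"number"}},"required":["commands"]}

```bash
mkdir -p pics; ls; python3 - <<'E'
from workcell import robot, imaging
import cv2,numpy as np
print(robot.get_state(), robot.grip_depth)
for n in("scene","side","wrist"):
    d=imaging.get_image(n); cv2.imwrite(f"pics/{n}0.png",d["img"][:,:,::-1]); np.save(f"pics/{n}0.npy",d,allow_pickle=True)
    print(n,d["vfov"],d["cx"],d["cy"],np.round(d["world_from_camera"],3).tolist())
a=[cv2.imread(f"pics/{n}0.png") for n in("scene","side")]
cv2.imwrite("pics/s_big.png",cv2.resize(a[0],(800,600),interpolation=cv2.INTER_CUBIC))
E
```

```text
pics
{'time_s': 0.0, 'joints': array([-1.38356994e+00,  3.51247042e-01,  1.65241194e+00, -9.35730406e-06,
        1.13910765e+00, -8.45872897e-02]), 'qvel': array([ 0.00067205,  0.00020997,  0.00056151,  0.00105572, -0.00133198,
       -0.0015231 ]), 'effort': array([ 5.66395265e-04, -4.97317886e+01, -2.85250926e+01,  6.99176872e-02,
        2.57538445e-02, -1.17582154e-04]), 'eef_pos': array([ 147.67082859, -529.67592983,  404.20000447]), 'ee_rot': array([-0.09583073,  0.70100051, -0.70017179,  0.09578215]), 'ft_force': array([-1.07167887,  0.66376593,  0.58565283]), 'torque': array([ 0.02019189,  0.01145098, -0.03018766]), 'opening': 93.18414493919886} 167.3
scene 43.09039902231039 258.23615526365046 188.33098727968687 [[-0.779, 0.424, -0.462, 1227.608], [0.627, 0.532, -0.569, 790.434], [0.005, -0.733, -0.68, 1077.997], [0.0, 0.0, 0.0, 1.0]]
side 57.95628873564199 254.9606955656944 197.38262237252005 [[1.0, -0.003, 0.031, 505.893], [-0.025, -0.696, 0.717, -771.569], [0.019, -0.718, -0.696, 691.763], [0.0, 0.0, 0.0, 1.0]]
wrist 65.70646984690485 259.8719586086182 190.3874131031437 [[0.268, -0.926, -0.267, 221.775], [-0.963, -0.258, -0.074, -509.158], [-0.0, 0.277, -0.961, 384.134], [0.0, 0.0, 0.0, 1.0]]
```

View pics/s_big.png

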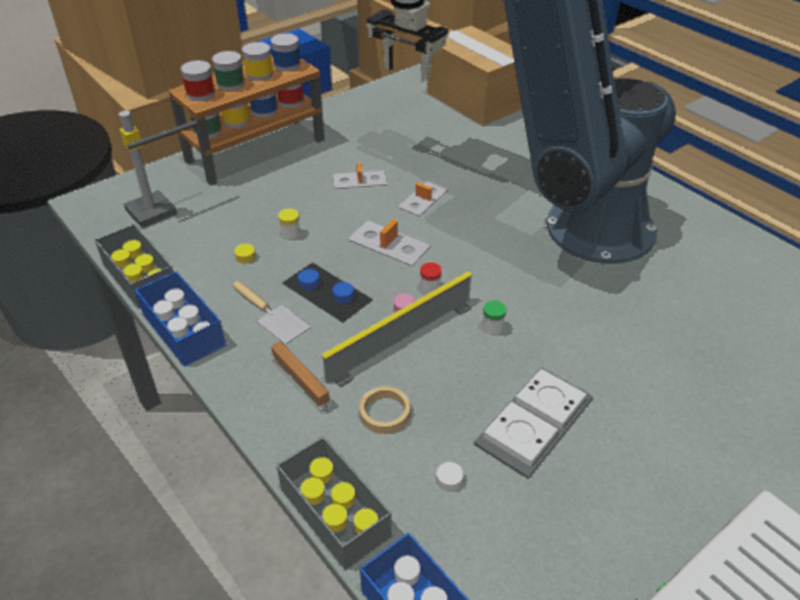

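View pics/side0.png

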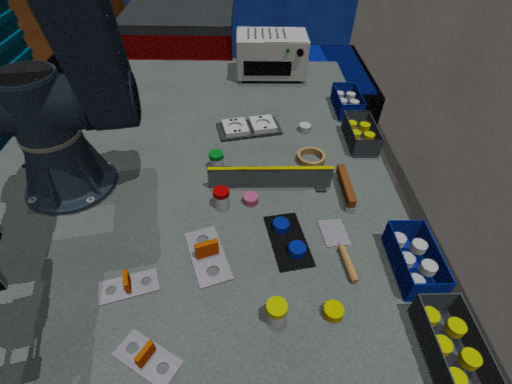

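View pics/wrist0.png

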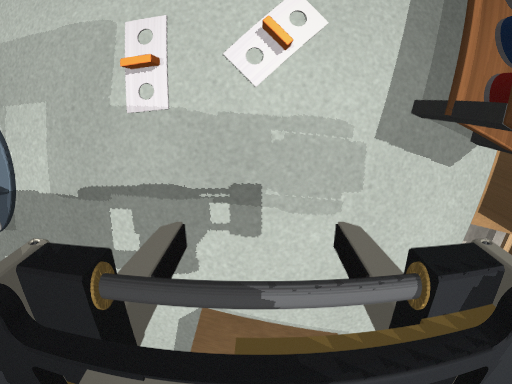

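The scene view (800x600 scale) shows the jig at about (535,420). Its two-dot nest is the end nearer the robot at (552,397), and the one-dot nest is at (523,432). The guard runs from (325,360) to (470,285).

Candidates for the things I need:
- **Caps:** blue caps in the side view at (282,224) and (297,249). Look-alikes are pink (251,199), yellow (333,311), white (304,128) and the boxed ones.
- **Stencils:** side view (208,257) is the largest. (128,286) and (147,356) are smaller.

I choose the two blue caps on the mat and the stencil at (208,257), with sizes still to be checked.

```bash
cat > h.py <<'E'
import numpy as np, cv2
from workcell import robot, imaging
def cam(n):
    d=imaging.get_image(n); d["f"]=192/np.tan(np.radians(d["vfov"])/2); d["n"]=n
    d["hsv"]=cv2.cvtColor(d["img"],cv2.COLOR_RGB2HSV); return d
def rays(d,p):
    p=np.atleast_2d(p).astype(float)-[d["cx"],d["cy"]]
    if d["n"]=="wrist":
        r=np.linalg.norm(p,axis=1,keepdims=True)+1e-9; t=r/d["f"]
        v=np.hstack([p/r*np.sin(t),np.cos(t)])
    else: v=np.hstack([p/d["f"],np.ones((len(p),1))])
    return v@d["world_from_camera"][:3,:3].T
def plane(d,p,z):
    v=rays(d,p); o=d["world_from_camera"][:3,3]
    return (o+v*((z-o[2])/v[:,2:]))[:,:2]
def tri(d1,p1,d2,p2):
    o1,o2=d1["world_from_camera"][:3,3],d2["world_from_camera"][:3,3]
    a,b=[v/np.linalg.norm(v) for v in(rays(d1,p1)[0],rays(d2,p2)[0])]
    s=np.linalg.lstsq(np.c_[a,-b],o2-o1,rcond=None)[0]
    A,B=o1+s[0]*a,o2+s[1]*b; return (A+B)/2,np.linalg.norm(A-B)
def blobs(d,lo,hi,amin=30):
    m=cv2.inRange(d["hsv"],np.array(lo),np.array(hi))
    n,l,s,c=cv2.connectedComponentsWithStats(m)
    return [(s[i][4],c[i],s[i][:4],l==i) for i in range(1,n) if s[i][4]>=amin]
E
cat > m1.py <<'E'
from h import *
D={n:cam(n) for n in("scene","side")}
np.set_printoptions(precision=1,suppress=True)
for n,d in D.items():
    print(n)
    for nm,lo,hi,z in(("blue",(105,150,60),(125,255,255),15),("orange",(5,180,120),(18,255,255),27),("white",(0,0,185),(180,30,255),26)):
        for a,c,b,m in blobs(d,lo,hi,40):
            w=plane(d,c,z)[0]
            if np.hypot(*w)>900: continue
            o=""
            if nm=="white":
                k=max(cv2.findContours(m.astype(np.uint8),cv2.RETR_EXTERNAL,cv2.CHAIN_APPROX_NONE)[0],key=len)[:,0]
                for zz in(4,26):
                    r=cv2.minAreaRect(plane(d,k,zz).astype(np.float32)); o+=f" z{zz}:{np.round(r[0],1)} {np.round(r[1],1)} {r[2]:.1f}"
            print(nm,a,c,b,w,o)
c=[cv2.resize(D["side"]["img"][170:300,170:330],(640,520),interpolation=cv2.INTER_CUBIC)]
cv2.imwrite("pics/c1.png",c[0][:,:,::-1])
a=cv2.resize(D["scene"]["img"][225:310,295:385],(450,425),interpolation=cv2.INTER_CUBIC)
cv2.imwrite("pics/c2.png",a[:,:,::-1])
E
python3 m1.py
```

```text
scene
blue 793 [452.4  57.3] [390  27 122  60] [-732.7 -230. ] 
blue 619 [463.4 100.6] [421  81  91  45] [-459.4   11.4] 
blue 84 [479.5 139.9] [446 122  66  36] [-280.1  199.5] 
blue 104 [196.8 176.7] [191 172  13  10] [ 629.  -268.1] 
blue 106 [218.9 185.3] [213 181  14  10] [ 596.6 -188.5] 
orange 46 [270.5 121.7] [267 117   8  10] [ 249.7 -343.9] 
white 644 [352.7 253.1] [331 237  43  33] [474.  281.3]  z4:[456.8 268.6] [82.7 94. ] 12.1 z26:[472.6 279.3] [81.  92.1] 12.1
white 778 [333.2 275.7] [311 258  45  36] [571.7 302.1]  z4:[556.6 290.1] [83.4 93.7] 12.5 z26:[570.4 300.3] [81.7 91.7] 12.5
white 177 [287.5 302.4] [280 296  16  14] [722.2 288.9]  z4:[711.6 278.5] [39.5 39.3] 51.4 z26:[722.2 289. ] [38.7 38.5] 51.4
white 3234 [475.5 356. ] [418 314  94  70] [477.7 671.6]  z4:[475.9 689. ] [291.6 131.3] 0.3 z26:[491.3 691.1] [285.6 128.6] 0.3
side
blue 249 [280.9 224.5] [272 216  18  18] [ 600.9 -175.9] 
blue 292 [297.  248.7] [288 239  19  20] [ 634.1 -254.6] 
orange 102 [205.5 243.2] [195 239  23  10] [ 412.1 -245. ] 
orange 71 [125.2 277.2] [123 270   6  16] [ 242.5 -338.3] 
orange 122 [143.4 351. ] [135 341  18  21] [ 315.5 -500.1]
```

View pics/c1.png

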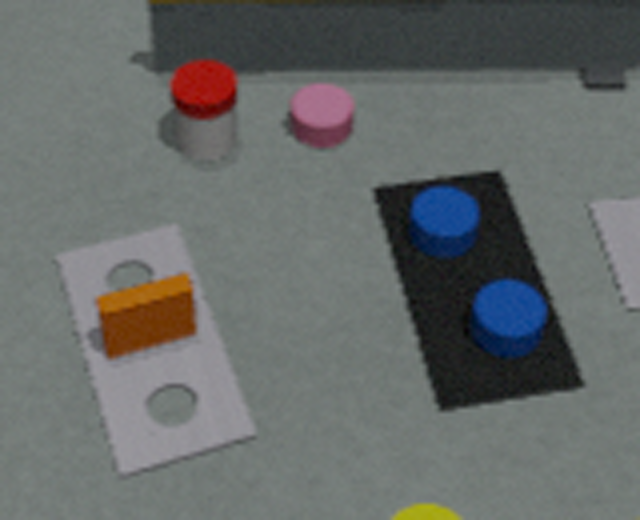

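View pics/c2.png

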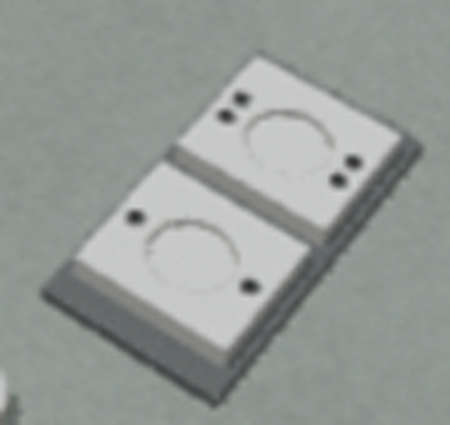

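Side crop: the stencil with rib at crop (150,315) and the two caps at (445,222) and (508,318), all clear of the pink cap (321,115). Scene crop: the one-dot nest is at lower left (190,255), the two-dot nest at upper right (290,140). The measured nest centres are 100.0 mm apart, as they should be.

Next I'll get rough stencil and cap positions and work out the first move.

```bash
cat >> h.py <<'E'
from scipy.spatial.transform import Rotation as R
def go(x,y,z,jaw):
    """shift/turn in tool axes from measured pose to TCP x,y,z, tool down, jaw axis heading jaw (deg)"""
    s=robot.get_state(); r=R.from_quat(s["ee_rot"]); j=np.radians(jaw)
    Z=np.array([np.cos(j),np.sin(j),0]); Y=np.array([0,0,-1.]); T=R.from_matrix(np.c_[np.cross(Y,Z),Y,Z])
    d=r.inv().apply(np.array([x,y,z])-s["eef_pos"]); w=np.degrees((r.inv()*T).as_rotvec())
    print("go shift",np.round(d,1),"turn",np.round(w,1))
def now():
    s=robot.get_state(); z=R.from_quat(s["ee_rot"]).as_matrix()
    print("t",round(s["time_s"],2),"pos",np.round(s["eef_pos"],1),"jaw",round(np.degrees(np.arctan2(z[1,2],z[0,2])),2),"down",np.round(z[:,1],3),"F",np.round(s["ft_force"],1),"open",round(s["opening"],1),"q6",round(s["joints"][5],2))
E
python3 - <<'E'
from h import *
np.set_printoptions(precision=1,suppress=True)
S,C=cam("side"),cam("scene")
k=np.array([(57,258),(177,226),(255,435),(122,473)])/4+170-.4
w=plane(S,k,4); print(w,np.linalg.norm(np.diff(w,axis=0),axis=1),w.mean(0))
for d in(S,C):
  for a,c,b,m in blobs(d,(100,100,20),(130,255,255),40):
    p=plane(d,c,15)[0]
    if 500<p[0]<750: print(d["n"],a,c,b,p)
now(); go(620,-215,330,23)
E
```

```text
[[ 351.3 -196.8]
 [ 426.1 -170.3]
 [ 480.3 -329.3]
 [ 406.5 -353. ]] [ 79.4 168.   77.5] [ 416.1 -262.3]
side 289 [280.5 224.8] [272 216  18  19] [ 599.7 -176.8]
side 332 [296.7 248.9] [287 239  20  21] [ 633.2 -255.1]
scene 166 [197.1 178.2] [190 172  15  14] [ 632.6 -261.2]
scene 168 [219.1 186.7] [212 180  15  14] [ 599.9 -182.8]
t 0.35 pos [ 147.7 -529.8  404.6] jaw -74.43 down [-0.  0. -1.] F [ 0.4 -0.3 -0.4] open 92.9 q6 -0.08
go shift [-539.5   74.7 -176.4] turn [  0.  -97.4  -0. ]
```

Call:
move_arm(commands=[1,-540,75,-176,0,-97,0,1,-540,75,-176,0,-97,0,1,-540,75,-176,0,-97,0,1,-540,75,-176,0,-97,0,1,-540,75,-176,0,-97,0,1,-540,75,-176,0,-97,0,1,-540,75,-176,0,-97,0,1,-540,75,-176,0,-97,0,1,-540,75,-176,0,-97,0,1,-540,75,-176,0,-97,0])

```text
time_s: 1.6
eef_pos: [622.6, -212.8, 328.6]
ee_rot: [-0.589, 0.391, -0.391, 0.589]
ft_force: [0.7, -0.0, -0.3]
opening: 93.1
```

```bash
python3 - <<'E'
from h import *
np.set_printoptions(precision=1,suppress=True)
d=cam("wrist"); cv2.imwrite("pics/w1.png",d["img"][:,:,::-1]); now()
for a,c,b,m in blobs(d,(100,100,20),(130,255,255),100): print("blue",a,c,b,"z15",plane(d,c,15)[0],"z27",plane(d,c,27)[0])
for a,c,b,m in blobs(d,(5,170,60),(18,255,255),100): print("or",a,c,b,plane(d,c,50)[0])
E
```

```text
t 1.65 pos [ 622.1 -213.4  328.8] jaw 22.7 down [-0.  0. -1.] F [-0.7  0.3 -0.3] open 92.5 q6 -0.8
blue 1686 [251.1 143.5] [228 121  47  46] z15 [ 598.7 -178.7] z27 [ 598.4 -177.2]
blue 1568 [252.  223.4] [231 201  43  46] z15 [ 631.9 -256.8] z27 [ 630.4 -252.2]
or 901 [ 69.3 155.9] [ 41 147  58  19] [ 428.3 -252.5]
```

View pics/w1.png

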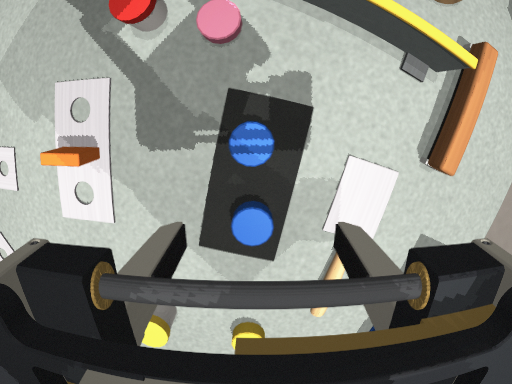

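The wrist view shows both blue caps on the mat at (251,143) and (252,223), the stencil at left with rib (70,156), and clear space around the caps. The three cameras agree to about 3 mm. I'll take cap A first, above it at z=240 and then down.

```bash
python3 - <<'E'
from h import *
go(599.2,-179,240,23);go(599.2,-179,200,23)
d=cam("side");np.set_printoptions(precision=1,suppress=True)
for n in("side","scene"):
  d=cam(n)
  for a,c,b,m in blobs(d,(22,200,120),(32,255,255),60):
    k=np.argwhere(m)[:,::-1]; p=plane(d,k,75); i=p[:,0].argsort(); print(n,a,b,p[i[[0,-1]]])
E
```

```text
go shift [-40.6  88.8  -7.8] turn [ 0.  -0.3 -0. ]
go shift [-40.5 128.8  -7.8] turn [ 0.  -0.3 -0. ]
side 72 [350 120  11  18] [[859.3 140.7]
 [877.5 163.3]]
side 117 [360 122  15  17] [[889.1 210.5]
 [920.9 204.6]]
side 137 [208 167  47   3] [[404.8 -13.3]
 [533.6 -13.4]]
side 348 [266 296  21  22] [[ 547.  -441.8]
 [ 586.5 -431.8]]
side 305 [324 300  20  21] [[ 658.1 -449.6]
 [ 695.6 -446. ]]
side 160 [426 306  14  20] [[ 857.2 -468.8]
 [ 877.8 -461. ]]
side 269 [447 317  21  21] [[ 886.6 -481.1]
 [ 920.8 -481.6]]
side 188 [437 335  16  21] [[ 857.1 -528.6]
 [ 877.9 -518.3]]
side 323 [461 347  22  23] [[ 886.4 -539.5]
 [ 921.  -538.3]]
side 184 [450 367  17  17] [[ 856.8 -562.2]
 [ 877.5 -573.7]]
scene 104 [157  39  15   9] [[  236.9 -1069.1]
 [  313.9 -1043.4]]
scene 77 [143  70  13   8] [[ 434.1 -869.4]
 [ 489.9 -852.1]]
```

Call:
move_arm(commands=[0.9,-40.5,60,-8,0,0,0,0.9,-40.5,90,-8,0,0,0,0.9,-40.5,115,-8,0,0,0,0.9,-40.5,129,-8,0,0,0,0.9,-40.5,129,-8,0,0,0,0.3,-40.5,129,-8,0,0,0,0.3,-40.5,129,-8,0,0,0,0.3,-40.5,129,-8,0,0,0,0.3,-40.5,129,-8,0,0,0,0.3,-40.5,129,-8,0,0,0], newtons=20)

```text
time_s: 3.05
eef_pos: [597.7, -180.9, 200.9]
ee_rot: [-0.588, 0.392, -0.393, 0.588]
ft_force: [-0.3, 0.6, 1.9]
opening: 43.2
```

Call:
move_arm(commands=[0.3,0,-40,0,0,0,0,0.3,0,-90,0,0,0,0,0.3,0,-120,0,0,0,0,0.3,0,-120,0,0,0,0])

```text
time_s: 3.55
eef_pos: [598.0, -181.0, 323.0]
ee_rot: [-0.588, 0.391, -0.394, 0.589]
ft_force: [0.3, -0.6, -0.4]
opening: 43.0
```

```bash
python3 - <<'E'
from h import *
np.set_printoptions(precision=1,suppress=True)
now(); go(570.4,300.3,320,12)
z=robot.get_state()["eef_pos"][2]-200.5
C={}
for n in("scene","side","wrist"):
    d=cam(n); cv2.imwrite(f"pics/g_{n}.png",d["img"][:,:,::-1])
    for a,c,b,m in blobs(d,(100,100,20),(130,255,255),40):
        p=plane(d,c,15+z)[0]; q=plane(d,c,27+z)[0]
        if 450<p[0]<750 and abs(p[1])<400: print(n,a,c,b,p,q,"table",plane(d,c,15)[0])
E
```

```text
t 3.55 pos [ 598. -181.  323.] jaw 22.58 down [ 0. -0. -1.] F [ 0.3 -0.6 -0.4] open 43.0 q6 -0.76
go shift [-455.1    2.2  159.3] turn [-0.2 10.6  0.1]
scene 106 [219.  156.7] [215 150   9  14] [ 593.8 -181.1] [ 601.9 -168.7] table [ 511.2 -307.6]
scene 166 [196.9 178.3] [190 172  15  14] [ 701.6 -140.1] [ 708.3 -128.3] table [ 633.1 -261.3]
side 258 [284.8 191.5] [277 182  17  20] [ 600.9 -181.1] [ 598.9 -193.9] table [621.9 -50.6]
side 332 [296.6 248.8] [287 239  20  21] [ 610.1 -348.4] [ 607.9 -357.6] table [ 633.2 -254.9]
wrist 5007 [260.  235.7] [222 194  76  88] [ 596.7 -179.2] [ 594.6 -174.1] table [ 618.3 -231.4]
```

Call:
move_arm(commands=[0.3,-454,2,159,0,10.6,0,0.3,-454,2,159,0,10.6,0,0.3,-454,2,159,0,10.6,0,0.3,-454,2,159,0,10.6,0,0.3,-454,2,159,0,10.6,0,0.3,-454,2,159,0,10.6,0,0.3,-454,2,159,0,10.6,0,0.3,-454,2,159,0,10.6,0,0.3,-454,2,159,0,10.6,0,0.3,-454,2,159,0,10.6,0])

```text
time_s: 4.95
eef_pos: [570.1, 298.8, 317.4]
ee_rot: [0.55, -0.445, 0.445, -0.549]
ft_force: [-1.2, -0.3, 0.9]
opening: 42.9
```

```bash
python3 - <<'E'
from h import *
np.set_printoptions(precision=1,suppress=True)
now(); go(570.7,298.8,240,12)
z=robot.get_state()["eef_pos"][2]-200.5
for n in("scene","side","wrist"):
    d=cam(n); cv2.imwrite(f"pics/n_{n}.png",d["img"][:,:,::-1])
    for a,c,b,m in blobs(d,(100,100,20),(130,255,255),40):
        p=plane(d,c,15+z)[0]
        if 450<p[0]<750 and 100<p[1]<500: print(n,a,c,b,p)
    for a,c,b,m in blobs(d,(0,0,185),(180,30,255),300):
        p=plane(d,c,26)[0]
        if 350<p[0]<750 and 100<p[1]<500:
            k=max(cv2.findContours(m.astype(np.uint8),cv2.RETR_EXTERNAL,cv2.CHAIN_APPROX_NONE)[0],key=len)[:,0]
            r=cv2.minAreaRect(plane(d,k,26).astype(np.float32)); print("white",n,a,c,b,r)
E
```

```text
t 4.95 pos [570.1 298.8 317.4] jaw 11.98 down [-0. -0. -1.] F [-1.2 -0.3  0.9] open 42.9 q6 0.2
go shift [ 0.1 77.4  0.8] turn [ 0.1 -0.   0. ]
scene 121 [340.  250.2] [335 243  11  15] [567.9 306. ]
white scene 481 [327.2 272.9] [311 258  33  29] ((573.6797485351562, 287.002685546875), (82.06398010253906, 64.30010223388672), 12.017268180847168)
side 128 [264.   94.4] [258  89  13  12] [573.1 300.4]
wrist 1666 [502.8 155.5] [485  66  27 137] [732.2 388.8]
wrist 4595 [259.7 233.3] [222 194  76  78] [569.9 299.6]
white wrist 58090 [348.   95.2] [  0   0 512 270] ((559.5596923828125, 368.9490051269531), (668.095458984375, 340.21221923828125), 10.932502746582031)
white wrist 1061 [117.6  82.7] [102  59  33  58] ((416.34710693359375, 370.50787353515625), (31.159740447998047, 56.74076843261719), 22.887659072875977)
white wrist 6151 [259.7 170.5] [214 134  92  91] ((568.3590698242188, 305.5673522949219), (84.44723510742188, 88.40900421142578), 11.950992584228516)
white wrist 16058 [112.5 194.3] [  0 136 203 133] ((392.4431457519531, 237.17196655273438), (270.6376953125, 146.9871826171875), 18.70306968688965)
white wrist 354 [234.5 270.5] [220 251  41  30] ((563.3969116210938, 201.16207885742188), (26.606382369995117, 49.780513763427734), 59.58494186401367)
white wrist 2758 [256.  322.6] [203 309 109  29] ((599.2000732421875, 134.255859375), (130.7902374267578, 45.55452346801758), 12.113018035888672)
```

View pics/n_wrist.png

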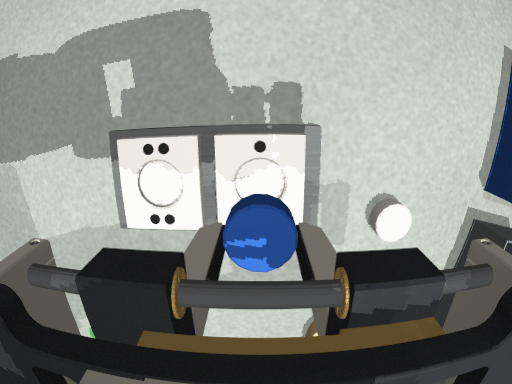

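The wrist view shows the held cap at (260,233) over the one-dot nest (dot at (260,147)). The two-dot nest is at left (160,184). I'll check the nest centre against the dots.

```bash
python3 - <<'E'
from h import *
np.set_printoptions(precision=1,suppress=True)
d=cam("wrist"); d["hsv"]=d["hsv"]
m=cv2.inRange(d["hsv"],np.array((0,0,0)),np.array((180,255,60)))
n,l,s,c=cv2.connectedComponentsWithStats(m)
P=[]
for i in range(1,n):
    if 40<s[i][4]<250 and s[i][2]<18 and s[i][3]<18:
        p=plane(d,c[i],26)[0]; print(s[i][4],c[i],p); P.append(p)
u=np.array([np.cos(np.radians(12.1)),np.sin(np.radians(12.1))]);v=np.array([-u[1],u[0]])
for a,c,b,m in blobs(d,(0,0,185),(180,30,255),5000):
    if b[2]<110:
        w=plane(d,np.argwhere(m)[:,::-1],26); U=w@u;V=w@v
        print("nest1 centre from far edge", u*(U.min()+U.max())/2+v*(V.max()-47), np.ptp(U))
E
```

```text
82 [259.4 146.3] [561.5 337.5]
75 [147.7 148.8] [455.8 314.8]
74 [163.  148.3] [471.5 318.1]
56 [154.4 218.5] [470.7 244.5]
60 [169.2 218.6] [486.6 248.1]
56 [508.7 247.7] [925.2 286.6]
nest1 centre from far edge [569.  302.8] 84.31167279998874
nest1 centre from far edge [471.2 281.5] 84.83016632199661
```

Call:
move_arm(commands=[0.3,-1.2,50,0.3,0,0,0,0.3,-1.2,80,0.3,0,0,0,0.3,-1.2,87,0.3,0,0,0,0.3,-1.2,87,0.3,0,0,0,0.3,-1.2,87,0.3,0,0,0])

```text
time_s: 5.78
eef_pos: [570.7, 300.6, 233.3]
ee_rot: [-0.549, 0.445, -0.446, 0.55]
ft_force: [-1.1, -0.3, -0.2]
opening: 43.3
```

```bash
python3 - <<'E'
from h import *
now(); go(570,300.2,215.5,12)
a=[]
for n,r in(("scene",(220,310,290,390)),("side",(95,155,200,300))):
    d=cam(n)["img"][r[0]:r[1],r[2]:r[3],::-1]; a.append(cv2.resize(d,(390,300),interpolation=cv2.INTER_CUBIC))
w=cv2.resize(cam("wrist")["img"][100:280,130:380,::-1],(390,281),interpolation=cv2.INTER_CUBIC)
cv2.imwrite("pics/d1.png",np.hstack([np.vstack([a[0],a[1][:281]]),np.vstack([w,w*0])[:581]]) if 0 else np.hstack([a[0][:281],w]))
E
```

```text
t 5.78 pos [570.7 300.6 233.3] jaw 11.96 down [ 0.002  0.001 -1.   ] F [-1.1 -0.3 -0.2] open 43.3 q6 0.2
go shift [ 0.2 17.8 -0.8] turn [-0.1 -0.  -0. ]
```

View pics/d1.png

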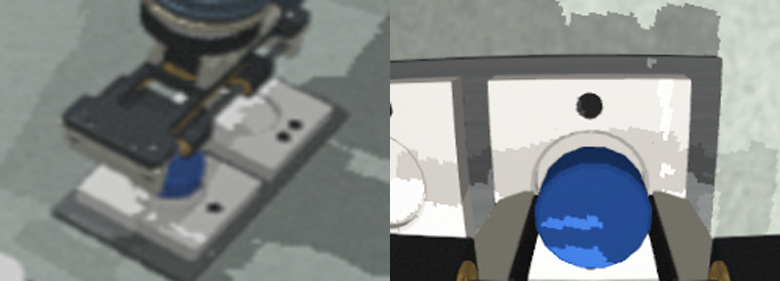

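The wrist crop shows the cap (593,205) lined up with the pocket ring (591) across the jaws. I'll lower it while watching the force.

Call:
move_arm(commands=[0.3,0,6,-0.8,0,0,0,0.3,0,9,-0.8,0,0,0,0.3,0,12,-0.8,0,0,0,0.3,0,15,-0.8,0,0,0,0.3,0,16,-0.8,0,0,0,0.3,0,16,-0.8,0,0,0])

```text
time_s: 6.68
eef_pos: [569.5, 300.4, 215.9]
ee_rot: [0.549, -0.445, 0.445, -0.549]
ft_force: [-0.9, -1.2, 1.8]
opening: 43.2
```

```bash
python3 - <<'E'
from h import *
now(); go(570,300.2,215.5,12)
E
```

```text
t 6.67 pos [569.5 300.4 215.9] jaw 11.97 down [-0. -0. -1.] F [-0.9 -1.2  1.8] open 43.2 q6 0.2
go shift [0.3 0.4 0.5] turn [ 0. -0.  0.]
```

Call:
move_arm(commands=[0.3,0,0.5,0,0,0,0,0.65,0,0.5,0,0,0,0,0.65,0,0.5,0,0,0,0,0.65,0,0.5,0,0,0,0,0.65,0,-30,0,0,0,0,0.65,0,-80,0,0,0,0,0.65,0,-115,0,0,0,0,0.65,0,-115,0,0,0,0])

```text
time_s: 7.68
eef_pos: [569.9, 300.6, 333.6]
ee_rot: [-0.548, 0.444, -0.446, 0.551]
ft_force: [0.5, -0.1, 0.0]
opening: 60.2
```

```bash
python3 - <<'E'
from h import *
np.set_printoptions(precision=1,suppress=True)
now(); go(632.6,-257.2,330,23)
for n in("scene","side","wrist"):
    d=cam(n)
    for a,c,b,m in blobs(d,(100,100,20),(130,255,255),40):
        p=plane(d,c,30)[0]
        if 450<p[0]<750 and 100<p[1]<500: print(n,a,c,b,p,"top",plane(d,c,42)[0])
    if n=="wrist": cv2.imwrite("pics/w3.png",d["img"][:,:,::-1])
E
```

```text
t 7.67 pos [569.9 300.6 333.6] jaw 11.98 down [ 0.  0. -1.] F [ 0.5 -0.1  0. ] open 60.2 q6 0.2
go shift [558.6   2.7 -54.4] turn [ -0.3 -11.   -0. ]
scene 210 [333.3 273.6] [326 266  16  16] [569.2 299.4] top [576.8 305. ]
side 107 [262.3 119.9] [257 115  12  11] [571.2 306.7] top [570.1 287.1]
wrist 1707 [260.3 184.8] [238 161  46  48] [569.1 302. ] top [568.5 305.1]
```

View pics/w3.png

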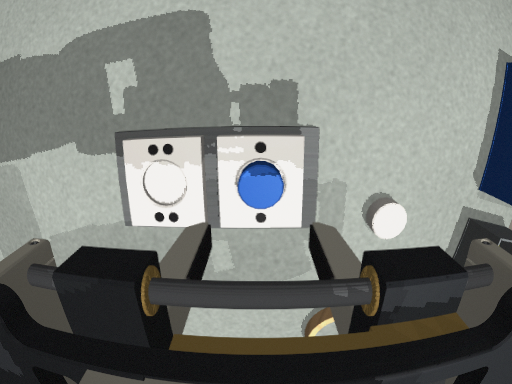

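The wrist view shows cap 1 seated in the one-dot nest at (260,185), centred between its dots. Now for cap B.

Call:
move_arm(commands=[0.9,558,3,-54,0,-11,0,0.9,558,3,-54,0,-11,0,0.9,558,3,-54,0,-11,0,0.9,558,3,-54,0,-11,0,0.9,558,3,-54,0,-11,0,0.9,558,3,-54,0,-11,0,0.9,558,3,-54,0,-11,0,0.9,558,3,-54,0,-11,0,0.9,558,3,-54,0,-11,0,0.9,558,3,-54,0,-11,0])

```text
time_s: 9.07
eef_pos: [631.8, -260.6, 325.5]
ee_rot: [0.589, -0.392, 0.391, -0.588]
ft_force: [0.6, 1.2, -0.2]
opening: 84.0
```

```bash
python3 - <<'E'
from h import *
np.set_printoptions(precision=1,suppress=True)
now(); go(632.4,-257.2,200.7,23)
d=cam("wrist")
for a,c,b,m in blobs(d,(100,100,20),(130,255,255),40):
    print(a,c,b,plane(d,c,15)[0])
E
```

```text
t 9.07 pos [ 631.8 -260.6  325.5] jaw 22.72 down [-0.  0. -1.] F [ 0.6  1.2 -0.2] open 84.0 q6 -0.86
go shift [ -2.7 124.8   2.1] turn [ 0.1 -0.3 -0.1]
1700 [262.1 180.8] [240 157  46  48] [ 631.9 -256.7]
1097 [449.6 233.4] [422 214  62  34] [ 873.9 -226.7]
```

Call:
move_arm(commands=[0.9,-3,60,1.8,0,0,0,0.9,-3,100,1.8,0,0,0,0.9,-3,118,1.8,0,0,0,0.9,-3,125,1.8,0,0,0,0.9,-3,125,1.8,0,0,0,0.3,-3,125,1.8,0,0,0,0.3,-3,125,1.8,0,0,0,0.3,-3,125,1.8,0,0,0,0.3,-3,125,1.8,0,0,0,0.3,-3,125,1.8,0,0,0])

```text
time_s: 10.38
eef_pos: [632.9, -253.3, 202.9]
ee_rot: [0.59, -0.39, 0.39, -0.59]
ft_force: [0.2, 0.2, 1.8]
opening: 42.9
```

Call:
move_arm(commands=[0.3,0,-40,0,0,0,0,0.3,0,-90,0,0,0,0,0.3,0,-120,0,0,0,0,0.3,0,-120,0,0,0,0])

```text
time_s: 10.88
eef_pos: [633.2, -253.4, 325.1]
ee_rot: [-0.589, 0.389, -0.392, 0.59]
ft_force: [0.3, -0.9, -0.7]
opening: 43.4
```

```bash
python3 - <<'E'
from h import *
np.set_printoptions(precision=1,suppress=True)
now(); go(472,279.5,320,12)
d=cam("wrist");z=robot.get_state()["eef_pos"][2]-200.5
for a,c,b,m in blobs(d,(100,100,20),(130,255,255),1000):
    print(a,c,b,plane(d,c,15+z)[0])
E
```

```text
t 10.88 pos [ 633.2 -253.4  325.1] jaw 22.97 down [ 0. -0. -1.] F [ 0.3 -0.9 -0.7] open 43.4 q6 -0.85
go shift [-553.5    3.5   59.5] turn [-0.2 11.   0.2]
4448 [259.8 238.3] [223 200  75  77] [ 634.9 -256.1]
1715 [444.8 244.6] [418 218  58  52] [ 763.5 -212.9]
```

Call:
move_arm(commands=[0.3,-557.5,3.5,60.3,0,11,0,0.3,-557.5,3.5,60.3,0,11,0,0.3,-557.5,3.5,60.3,0,11,0,0.3,-557.5,3.5,60.3,0,11,0,0.3,-557.5,3.5,60.3,0,11,0,0.3,-557.5,3.5,60.3,0,11,0,0.3,-557.5,3.5,60.3,0,11,0,0.3,-557.5,3.5,60.3,0,11,0,0.3,-557.5,3.5,60.3,0,11,0,0.3,-557.5,3.5,60.3,0,11,0])

```text
time_s: 12.18
eef_pos: [469.1, 286.5, 317.4]
ee_rot: [0.551, -0.444, 0.443, -0.55]
ft_force: [-0.2, -0.5, -0.5]
opening: 43.2
```

Call:
move_arm(commands=[0.3,0,40,0,0,0,0,0.3,0,70,0,0,0,0,0.3,0,80,0,0,0,0,0.3,0,80,0,0,0,0,0.3,0,80,0,0,0,0,0.3,0,80,0,0,0,0])

```text
time_s: 12.92
eef_pos: [471.1, 283.6, 240.1]
ee_rot: [-0.549, 0.445, -0.445, 0.55]
ft_force: [0.1, -0.4, 0.1]
opening: 43.4
```

```bash
python3 - <<'E'
from h import *
np.set_printoptions(precision=1,suppress=True)
now(); go(471.2,283.5,218,12)
d=cam("wrist");z=robot.get_state()["eef_pos"][2]-202.6
for a,c,b,m in blobs(d,(100,100,20),(130,255,255),500):
    print(a,c,b,plane(d,c,15+z)[0],"seat",plane(d,c,30)[0])
cv2.imwrite("pics/w4.png",d["img"][:,:,::-1])
E
```

```text
t 12.93 pos [471.1 283.6 240.1] jaw 11.97 down [ 0.  0. -1.] F [ 0.1 -0.4  0.1] open 43.4 q6 0.25
go shift [ 0.1 22.1  0.1] turn [-0.1 -0.  -0. ]
2898 [394.2 220.4] [364 190  62  61] [555.5 309.7] seat [568.9 303.2]
4394 [259.9 238.5] [223 200  75  77] [471.9 281.1] seat [474.2 270.8]
```

View pics/w4.png

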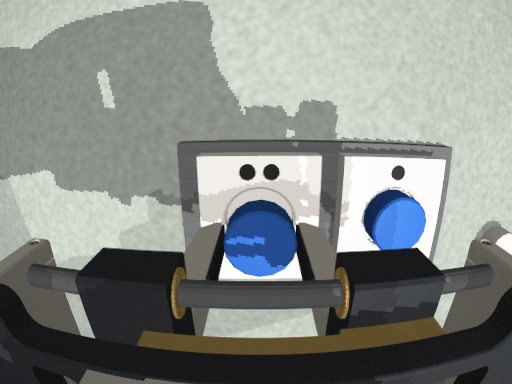

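The wrist view shows the cap at (260,238) over the two-dot nest (dots at (259,172)), measured within 1 mm of its centre. Cap 1 is seated at (395,220). Lowering now.

Call:
move_arm(commands=[0.3,0,10,0,0,0,0,0.3,0,14,0,0,0,0,0.3,0,18,0,0,0,0,0.3,0,21,0,0,0,0,0.3,0,22,0,0,0,0,0.3,0,22,0,0,0,0,0.3,0,22,0,0,0,0])

```text
time_s: 13.85
eef_pos: [470.8, 283.6, 217.7]
ee_rot: [0.549, -0.445, 0.445, -0.549]
ft_force: [-2.2, -1.2, 7.8]
opening: 43.1
```

Call:
move_arm(commands=[0.65,0,0,0,0,0,0,0.65,0,0,0,0,0,0,0.65,0,0,0,0,0,0,0.65,0,-30,0,0,0,0,0.65,0,-80,0,0,0,0,0.65,0,-115,0,0,0,0,0.65,0,-115,0,0,0,0,0.65,0,-115,0,0,0,0])

```text
time_s: 14.85
eef_pos: [470.6, 283.5, 331.4]
ee_rot: [0.55, -0.445, 0.445, -0.549]
ft_force: [0.2, -0.9, -0.5]
opening: 60.3
```

```bash
python3 - <<'E'
from h import *
np.set_printoptions(precision=1,suppress=True)
now(); go(417,-263,350,-72)
for n in("scene","side","wrist"):
    d=cam(n)
    for a,c,b,m in blobs(d,(100,100,20),(130,255,255),40):
        p=plane(d,c,30)[0]
        if 400<p[0]<750 and 100<p[1]<500: print(n,a,c,b,p,"top",plane(d,c,42)[0])
    if n=="wrist": cv2.imwrite("pics/w5.png",d["img"][:,:,::-1])
E
```

```text
t 14.85 pos [470.6 283.5 331.4] jaw 11.97 down [-0. -0. -1.] F [ 0.2 -0.9 -0.5] open 60.3 q6 0.25
go shift [ 523.5  -18.3 -165.7] turn [ 0.  84.   0.1]
scene 190 [352.7 251. ] [346 244  15  15] [471.2 278.1] top [479.8 284. ]
scene 212 [333.2 273.5] [326 266  16  16] [569.1 299.1] top [576.7 304.8]
side 105 [262.3 119.9] [257 115  12  11] [571.3 306.8] top [570.1 287.2]
side 109 [234.7 123. ] [229 118  12  11] [473.2 285.8] top [473.8 266.6]
wrist 1682 [260.8 188.9] [238 165  46  48] [471.4 280.7] top [470.7 284. ]
wrist 1578 [359.5 188.2] [337 166  46  46] [569.5 302.4] top [564.6 304.8]
```

Call:
move_arm(commands=[0.65,523,-18,-166,0,84,0,0.65,523,-18,-166,0,84,0,0.65,523,-18,-166,0,84,0,0.65,523,-18,-166,0,84,0,0.65,523,-18,-166,0,84,0,0.65,523,-18,-166,0,84,0,0.65,523,-18,-166,0,84,0,0.65,523,-18,-166,0,84,0,0.65,523,-18,-166,0,84,0,0.65,523,-18,-166,0,84,0])

```text
time_s: 16.25
eef_pos: [416.4, -265.0, 349.5]
ee_rot: [-0.109, 0.699, -0.699, 0.109]
ft_force: [-0.8, 0.8, -0.7]
opening: 60.4
```

Call:
move_arm(commands=[0.65,0,0,0,0,0,0,0.65,0,0,0,0,0,0,0.65,0,0,0,0,0,0])

```text
time_s: 16.62
eef_pos: [417.2, -261.6, 350.2]
ee_rot: [-0.111, 0.698, -0.698, 0.111]
ft_force: [-0.1, -0.2, -0.1]
opening: 60.6
```

```bash
python3 - <<'E'
from h import *
np.set_printoptions(precision=1,suppress=True)
now()
d=cam("wrist"); cv2.imwrite("pics/w6.png",d["img"][:,:,::-1])
for a,c,b,m in blobs(d,(5,150,60),(18,255,255),100):
    print("or",a,c,b,plane(d,c,27)[0],"top",plane(d,c,50)[0])
for a,c,b,m in blobs(d,(0,0,150),(180,40,255),1500):
    k=max(cv2.findContours(m.astype(np.uint8),cv2.RETR_EXTERNAL,cv2.CHAIN_APPROX_NONE)[0],key=len)[:,0]
    r=cv2.minAreaRect(plane(d,k,4).astype(np.float32)); print("white",a,c,b,np.round(r[0],1),np.round(r[1],1),r[2])
E
```

```text
t 16.62 pos [ 417.2 -261.6  350.2] jaw -71.95 down [-0.  0. -1.] F [-0.1 -0.2 -0.1] open 60.6 q6 0.6
or 798 [258.6 185.2] [252 155  14  61] [ 412.4 -262.1] top [ 418.3 -260.3]
or 639 [279.2 319.3] [264 309  32  21] [ 248.2 -343.5] top [ 266.6 -335.5]
white 4493 [24.9 41.3] [  0   0  63 102] [494.9 125. ] [138.9 141.3] 0.8380283713340759
white 94083 [285.2 135.4] [  0   0 512 281] [ 434.8 -210.7] [404.6 863.8] 23.3010311126709
white 3439 [256.3 323. ] [183 307 155  31] [ 213.6 -328.5] [ 56.6 231.3] 18.335180282592773
```

View pics/w6.png

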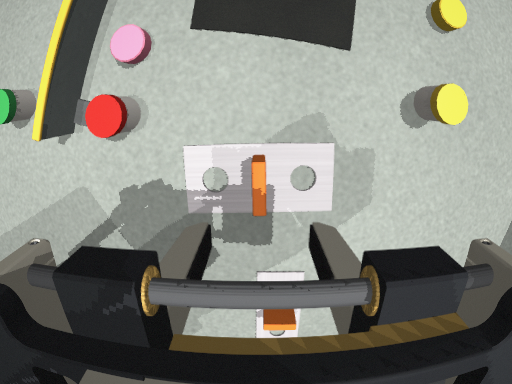

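The wrist view shows the stencil between the fingers with its windows at (215,180) and (302,178) and its rib from (258,155) to (258,215). The smaller stencil is behind at (278,300). I'll measure the windows precisely by colour (plate pinkish, table greenish).

```bash
cat > st.py <<'E'
from h import *
np.set_printoptions(precision=1,suppress=True)
d=cam("wrist"); g=cv2.GaussianBlur(d["img"],(3,3),0).astype(int)
m=((g[:,:,0]-g[:,:,1])>-2).astype(np.uint8)*255
m[:135]=0;m[225:]=0;m[:,:175]=0;m[:,345:]=0
cs,h=cv2.findContours(m,cv2.RETR_CCOMP,cv2.CHAIN_APPROX_NONE)
for c,hh in zip(cs,h[0]):
    a=cv2.contourArea(c)
    if a<150: continue
    if hh[3]<0: r=cv2.minAreaRect(plane(d,c[:,0],4).astype(np.float32)); print("plate",a,np.round(r[0],1),np.round(r[1],1),round(r[2],1))
    else:
        (x,y),r=cv2.minEnclosingCircle(plane(d,c[:,0],4).astype(np.float32)); M=cv2.moments(c)
        print("hole",a,M["m10"]/M["m00"],M["m01"]/M["m00"],plane(d,[M["m10"]/M["m00"],M["m01"]/M["m00"]],3)[0],r)
E
python3 st.py
```

```text
plate 10043.0 [ 411.3 -262.6] [ 87.6 170.8] 19.0
hole 503.5 214.8722277391592 178.70274743462429 [ 398.1 -214.3] 15.406071662902832
hole 502.5 302.1568822553897 177.33466003316747 [ 430.4 -308.4] 15.251508712768555
```

```bash
python3 -c "
from h import *
go(414.3,-261.3,200,-71.05)"
```

```text
go shift [  2.5 150.3  -1.5] turn [-0.  -0.9 -0. ]
```

Call:
move_arm(commands=[0.65,2.7,50,-1.2,0,-0.9,0,0.65,2.7,100,-1.2,0,-0.9,0,0.65,2.7,135,-1.2,0,-0.9,0,0.65,2.7,150,-1.2,0,-0.9,0,0.65,2.7,150,-1.2,0,-0.9,0,0.65,2.7,150,-1.2,0,-0.9,0])

```text
time_s: 17.48
eef_pos: [414.4, -262.4, 201.4]
ee_rot: [0.116, -0.697, 0.698, -0.116]
ft_force: [0.4, -0.4, 0.7]
opening: 60.4
```

Call:
move_arm(commands=[0.05,0,0,0,0,0,0,0.05,0,0,0,0,0,0,0.05,0,0,0,0,0,0,0.05,0,0,0,0,0,0,0.05,0,0,0,0,0,0,0.05,0,0,0,0,0,0], newtons=45)

```text
time_s: 18.23
eef_pos: [414.0, -262.1, 200.2]
ee_rot: [-0.116, 0.698, -0.697, 0.116]
ft_force: [0.1, 0.8, 0.8]
opening: 13.7
```

Call:
move_arm(commands=[0.05,0,-15,0,0,0,0,0.05,0,-50,0,0,0,0,0.05,0,-100,0,0,0,0,0.05,0,-150,0,0,0,0,0.05,0,-160,0,0,0,0,0.05,0,-160,0,0,0,0,0.05,0,-160,0,0,0,0])

```text
time_s: 19.1
eef_pos: [413.7, -261.9, 358.8]
ee_rot: [-0.117, 0.698, -0.697, 0.115]
ft_force: [0.4, 0.0, -3.0]
opening: 13.6
```

```bash
python3 - <<'E'
from h import *
now(); go(520.8,291,355,12.1)
for n in("wrist","side"):
    d=cam(n); cv2.imwrite(f"pics/h_{n}.png",d["img"][:,:,::-1])
E
```

```text
t 19.1 pos [ 413.7 -261.9  358.8] jaw -71.13 down [-0.002  0.002 -1.   ] F [ 0.4  0.  -3. ] open 13.6 q6 0.58
go shift [-280.2    4.5 -488.6] turn [  0.2 -83.2  -0. ]
```

Call:
move_arm(commands=[0.05,-280,4,-488,0,-83.2,0,0.05,-280,4,-488,0,-83.2,0,0.05,-280,4,-488,0,-83.2,0,0.05,-280,4,-488,0,-83.2,0,0.05,-280,4,-488,0,-83.2,0,0.05,-280,4,-488,0,-83.2,0,0.05,-280,4,-488,0,-83.2,0,0.05,-280,4,-488,0,-83.2,0,0.05,-280,4,-488,0,-83.2,0,0.05,-280,4,-488,0,-83.2,0])

```text
time_s: 20.45
eef_pos: [520.9, 293.5, 354.6]
ee_rot: [0.551, -0.444, 0.443, -0.55]
ft_force: [0.2, -1.1, -2.3]
opening: 13.9
```

Call:
move_arm(commands=[0.05,0,0,0,0,0,0,0.05,0,0,0,0,0,0,0.05,0,0,0,0,0,0,0.05,0,0,0,0,0,0])

```text
time_s: 20.95
eef_pos: [521.2, 289.6, 356.4]
ee_rot: [-0.55, 0.445, -0.445, 0.55]
ft_force: [-1.3, -1.0, -3.0]
opening: 13.3
```

```bash
cat > st2.py <<'E'
from h import *
np.set_printoptions(precision=2,suppress=True)
now(); z0=robot.get_state()["eef_pos"][2]-200.2
d=cam("wrist"); cv2.imwrite("pics/k_wrist.png",d["img"][:,:,::-1])
W=d["world_from_camera"]
g=cv2.GaussianBlur(d["img"],(3,3),0).astype(int)
m=((g[:,:,0]-g[:,:,1])>-2).astype(np.uint8)*255
cs,h=cv2.findContours(m,cv2.RETR_CCOMP,cv2.CHAIN_APPROX_NONE)
for c,hh in zip(cs,h[0]):
    a=cv2.contourArea(c)
    if a<400: continue
    p=plane(d,c[:,0],z0+4); (x,y),r=cv2.minEnclosingCircle(p.astype(np.float32))
    if hh[3]>=0 and 12<r<20:
        e=cv2.fitEllipse(c) ; print("hole",a,c[:,0].min(0),c[:,0].max(0),"r",r,"ctr",np.array([x,y]),"mean",p.mean(0))
    elif a>3000: q=cv2.minAreaRect(p.astype(np.float32)); print("plate?",a,np.round(q[0],1),np.round(q[1],1),q[2])
E
python3 st2.py
```

```text
t 20.95 pos [521.2 289.6 356.4] jaw 12.02 down [ 0.  0. -1.] F [-1.3 -1.  -3. ] open 13.3 q6 0.22
plate? 89228.5 [466.  190.9] [708.  285.8] 21.997697830200195
plate? 4418.5 [646.2 234. ] [ 64.7 141.2] 82.57306671142578
hole 1130.0 [313 210] [356 246] r 15.244844436645508 ctr [569.1  301.19] mean [569.88 300.08]
hole 1114.5 [163 208] [207 247] r 15.057258605957031 ctr [472.75 280.11] mean [472.6  279.58]
```

Call:
move_arm(commands=[0.05,-1.2,30,0,0,0,0,0.05,-1.2,60,0,0,0,0,0.05,-1.2,75,0,0,0,0,0.05,-1.2,84,0,0,0,0,0.05,-1.2,84,0,0,0,0,0.05,-1.2,84,0,0,0,0,0.05,-1.2,84,0,0,0,0])

```text
time_s: 21.88
eef_pos: [521.0, 291.4, 273.0]
ee_rot: [-0.549, 0.444, -0.445, 0.55]
ft_force: [-0.0, -0.2, -2.4]
opening: 13.6
```

```bash
cat > st3.py <<'E'
exec(open("st2.py").read())
for n in("wrist","scene","side"):
    d=cam(n); cv2.imwrite(f"pics/l_{n}.png",d["img"][:,:,::-1])
    for a,c,b,m in blobs(d,(100,100,20),(130,255,255),15):
        p=plane(d,c,42)[0]
        if 400<p[0]<650 and 200<p[1]<400: print(n,"blue",a,c,b,"z42",p,"z_st",plane(d,c,z0+4)[0])
go(520.9,290.8,252.3,12.1)
E
python3 st3.py
```

```text
t 21.88 pos [521.  291.4 273. ] jaw 12.07 down [ 0.  0. -1.] F [-0.  -0.2 -2.4] open 13.6 q6 0.22
plate? 88123.0 [457.3 188.1] [728.5 288.8] 22.417760848999023
hole 500.5 [294 295] [337 320] r 16.872028350830078 ctr [574.74 239.37] mean [576.03 236.6 ]
plate? 4481.5 [649.4 238.7] [ 61.1 130.7] 84.59739685058594
hole 811.0 [312 206] [351 236] r 14.426596641540527 ctr [565.8  306.29] mean [565.23 306.65]
hole 876.5 [167 206] [207 237] r 14.839378356933594 ctr [473.87 285.57] mean [474.36 286.87]
wrist blue 709 [187.83 220.61] [169 208  37  27] z42 [468.14 271.47] z_st [474.25 287.11]
wrist blue 653 [330.84 220.26] [314 208  36  27] z42 [576.85 295.02] z_st [565.03 306.79]
scene blue 65 [330.92 277.86] [326 273  13   9] z42 [591.38 310.89] z_st [612.72 326.98]
side blue 96 [262.39 120.78] [257 117  12   9] z42 [570.11 281.68] z_st [566.68 225.35]
side blue 99 [234.56 123.74] [229 120  12   9] z42 [473.48 262.15] z_st [475.21 206.86]
go shift [ 0.6 20.2 -0.1] turn [-0. -0. -0.]
```

Call:
move_arm(commands=[0.05,0.4,7,0,0,0,0,0.05,0.4,13,0,0,0,0,0.05,0.4,18,0,0,0,0,0.05,0.4,20,0,0,0,0,0.05,0.4,20,0,0,0,0,0.05,0.4,20,0,0,0,0,0.05,0.4,20,0,0,0,0,0.05,0.4,20,0,0,0,0])

```text
time_s: 23.08
eef_pos: [520.9, 291.0, 252.4]
ee_rot: [-0.55, 0.445, -0.445, 0.55]
ft_force: [1.0, 0.6, -3.2]
opening: 13.7
```

```bash
python3 st3.py | grep -v plate; python3 - <<'E'
import cv2,numpy as np
w=cv2.resize(cv2.imread("pics/l_wrist.png")[150:300,110:410],(640,320),interpolation=cv2.INTER_CUBIC)
s=cv2.resize(cv2.imread("pics/l_side.png")[85:150,205:335],(540,270),interpolation=cv2.INTER_CUBIC)
s=cv2.copyMakeBorder(s,0,0,0,100,cv2.BORDER_CONSTANT)
cv2.imwrite("pics/final.png",np.vstack([w,s]))
E
```

```text
t 23.07 pos [520.9 291.  252.4] jaw 12.07 down [ 0.  0. -1.] F [ 1.   0.6 -3.2] open 13.7 q6 0.22
hole 1395.5 [312 206] [357 247] r 15.691071510314941 ctr [568.66 302.8 ] mean [568.61 302.79]
hole 1418.5 [163 206] [207 247] r 15.6021089553833 ctr [472.62 281.63] mean [472.66 281.87]
wrist blue 1233 [184.96 226.26] [164 208  42  38] z42 [470.05 275.38] z_st [472.66 282.11]
wrist blue 1205 [334.37 225.69] [314 208  42  37] z42 [573.45 297.98] z_st [568.37 303.03]
scene blue 55 [333.58 268.58] [329 266  10   7] z42 [564.27 293.79] z_st [573.33 300.58]
side blue 36 [262.72 123.36] [257 122  12   4] z42 [570.62 265.11] z_st [569.21 242.53]
side blue 36 [235.39 126.5 ] [230 125  11   4] z42 [476.61 244.88] z_st [477.25 222.74]
go shift [ 0.2 -0.  -0.1] turn [-0. -0. -0.]
```

View pics/final.png

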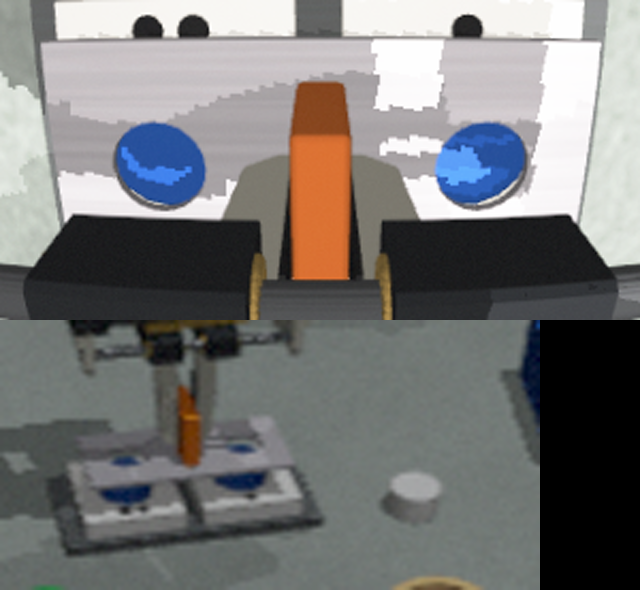

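The wrist crop shows each window filled by a blue cap, with the plate level in both views. Window centres are (472.6,281.8) and (568.7,302.8), over caps at about (471.3,281.2) and (569,302.6). The underside is at about 52 mm, and the force reading is only the stencil's weight.

```bash
python3 -c "
from workcell import hand_in
print(hand_in())"
```

```text
the job is handed in; nothing more can be done
None
```

I seated one blue cap in the one-dot nest, then the other in the two-dot nest. The 170 mm stencil is now held by its orange rib above them. I handed the job in at about 23 s of robot time.

- **Caps:** In the last full check before the stencil went over, they measured about 100 mm apart. The wrist camera put both within about 1 mm of the pocket centres. The second cap touched the pocket floor at the expected height, with about 8 N.
- **Stencil:** Its windows are within about 1.5 mm of the cap centres by the wrist camera. The underside is at about 52 mm, 10 mm above the caps, worked out from the arm pose rather than measured directly. The tool axis is vertical, the plate looks level in the pictures, and the 3 N reading is about the stencil's weight.
- **Disagreement:** The fixed scene camera puts the caps about 1–3 mm from where the wrist camera does, close to the stated 2 mm calibration. I aimed between the two.
- **Not checked:** I didn't measure the guard, jars, tape, white cap, squeegee or ink knife at the end. Everything carried over the guard was more than 100 mm above the table, and no force reading at the end of a move suggested contact.

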